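Hold a glass cell in the laser beam

TASK

On the optical rail, turn the red turnbutton on the filter holder fully across the slot, up to its stop, so that the filter is locked in. Then take the glass cell with the orange stopper out of the rack, gripping it by its two frosted faces only, and hold it in the light path about midway between filter holder and detector: upright, with its clear windows square to the beam and the beam passing through the middle of them. Finish while still holding it there, the cell touching nothing but the fingers, and leave the filter, the other cells and the tape roll where they are.

Things in the scene. Friction and masses are not known exactly. Their poses are not given: they have to be found in the camera images.
- rig: Aluminium optical rail fixed to the table, 440 mm long (x -290 to +150), 44 wide (56 at its carriers), 18 high. Origin on the table under the middle of the open gap; x along the rail in the beam's direction, laser to detector; z up. Black laser tube from x = -270 to -166 mm, its clamp 46 mm wide and 115 mm high.
- holder_top (a point): Middle of the filter holder's top, 113 mm above the table; axes as the rail's. The black U-shaped holder is 16 mm thick along x (rail x -83 to -67 mm), 84 mm wide along y; its slot for the filter is open at the top.
- snout_face (a point): Centre of the detector's round snout (radius 12.7 mm), where the beam enters, 85 mm above the table; axes as the rail's. It lies at rail x = +67 mm; the grey detector box behind it is 50 mm wide, 40 long, its top 110 mm above the table.
- beam_mid (a point): Point on the beam in the middle of the open gap between filter holder and detector, 85 mm above the table; axes as the rail's: x along the beam, z up. The thin beam runs level along this x axis. The gap is 134 mm long and empty but for the rail, 18 mm high, below.
- turnbutton_grip (a point): On the turnbutton's upright pivot axis, at half height of its red finger grip, 129 mm above the table. The grip is a fin 8 mm thick, 120 to 138 mm above the table, on a flat steel arm 10 mm wide, 115 to 120 mm up. Both lie along this point's y axis: fin y -16 to +10 mm, arm y -29 to +9 mm. Pinch the fin from above (fingertips above 121 mm) and turn it, or push it sideways.
- turnbutton (a joint): Angle in rad: 0 = at its stop, arm across the slot over the filter's top edge (locked), pointing along -y of the rail. It grows clockwise seen from above, arm towards the laser; 1.57 = arm along -x of the rail (slot open), at most 1.75. Turn it counter-clockwise seen from above to lock. Pivot at rail x -75, y +35 mm. Light friction (0.04 N m); it stays where it is left.
- cell_center (a point): Centre of the glass cell with the orange stopper, upright in a well of the rack. Body 22.5 mm along this x axis, 12.5 along y, 45 high, about 16 g; its stopper (19 x 9.5) stands 6 mm above. The two white frosted faces look to +y and -y (12.5 mm apart): grip only these. The clear windows look to +x and -x: fingers must not touch them, nor the stopper.
- rack: Green plastic rack fixed to the table, 180 x 56 x 24 mm, origin at the centre of its underside, x along its length. Four wells in a row at x = -66, -22, +22, +66 mm, one empty, 16 mm deep with 1.5 mm play; cells stand with their x along the rack's x. A cell's bottom is 8 mm and its centre 30.5 mm above the table; its upper 29 mm stand above the rack's top.
- cell_blue_center (a point): Centre of a like cell with a blue stopper in the rack; leave it.
- cell_black_center (a point): Centre of a like cell with a black stopper in the rack; leave it.
- filter_center (a point): Centre of the framed glass filter, an aluminium frame 54 x 54 x 5 mm that stands loosely in the holder's slot, its top edge 112 mm above the table; leave it seated.
- tape: Roll of beige masking tape lying on the table, 100 mm across, 24 mm high, origin at the centre of its underside; leave it.

How it is judged:
By the outcome, as a careful person would: the job done as asked, in the order asked, and still so for the second after the job is handed in, while the arm keeps its last pose, push and grip.
It also fails if it takes over 54 s, if anything falls off the work surface, if the arm or the gripper's body presses on something with over 40 N, if the wrist force passes 120 N, or if a joint passes its speed limit or range.

ROBOT

A 7-joint arm with a two-finger parallel gripper is mounted at the origin on the work surface. World frame = base frame: x ahead of the robot, y to its left, z up, the work surface at z = 0. Lengths are in m, angles in rad, forces in N, time in s.
With the tool pointing down it reaches from about 0.4 to 0.85 m from the base axis. Payload 4.4 kg.
Tool frame: the origin (TCP) lies at the very end of the fingers, on their centre line; the grasp point (between the pads) lies 19 mm behind it; z points along the fingers, y is the line along which they close (so a half turn about z gives the same grasp; the last joint's range is limited). The gripper opens to 94 mm and grips with 3 to 60 N. Pads are 16 mm wide; open, the fingers measure 119 mm over their backs; the gripper's body (75 mm by 177 mm) begins 78 mm behind the grasp point.
Start: joints at [-1.264, 0.628, 0.038, 1.517, -0.027, 0.996, -0.02], TCP at [0.237, 0.605, 0.205] pointing down, gripper open.
Joint ranges: [-3.06, 3.06], [-0.37, 2.12], [-1.25, 1.32], [0.18, 2.47], [-1.1, 4.24], [0.23, 1.98], [-2.94, 2.94]. Speed limits (rad/s): [2.57, 2.57, 3.14, 3.14, 3.14, 3.14, 3.14].

INTERFACE

Orientations are given as a unit quaternion [x, y, z, w].
In Python, from plant import env, hand, solver, telemetry, cams, close_job gives the robot as it stands. The module is installed in compiled form; this text tells all that it offers. Calls block until the motion is done:
- env.move_pose(position, orientation): joint-space move of the TCP to a pose.
- env.movel(position, rot=None, vel=0.15, until_force=None): straight line of the TCP; rot=None keeps the orientation; vel is the mean speed in m/s. With until_force (N) it stops when the force on the tool has changed by that much, and returns True; else False.
- env.set_joints(angles): joint-space move.
- hand.grip(opening): finger opening in m; the grip force is fixed at half the most; returns when the fingers have stopped.
- env.hold(seconds).
- solver.solve_ik(position, orientation): joint angles nearest the present ones, or None.
- telemetry.get_state(): the state.
- cams.snapshot(name): name is "scene" or "top"; returns (picture, depth): 420x560x3 uint8, red, green, blue; 420x560 float32, m along the optical axis (not along the pixel's ray), 0 where there is no reading.
- cams.get_calibration(name): a dict with "vertical_fov" (degrees; the focal length in pixels is half the picture's height over the tangent of half this angle, whatever the lens; pixels are square), "cx", "cy" (the principal point, pixels), "origin" and "orientation" of the camera in the world. Camera axes: x right, y up, looking along -z (the intrinsics and any distortion apply to the point x, -y, -z); pixel columns grow to the right and rows downward; lengths in m; the calibration is good to about 2 mm. A picture is of the moment at which its call begins. get_calibration takes no time and is no camera call.
A pose or a line that the arm cannot do raises env.Unreachable and nothing moves.
- close_job(): hands the job in; it is judged then, once.
The state is a dict: "time_s": time; "q": joint angles; "dq": joint speeds; "effort": joint torques, N m; "position": TCP position; "tcp_rot": TCP orientation; "ft_force": force on the tool from outside, world axes, zero at the start; "ft_torque": the same for the moment, N m; "grip_width": finger opening in m; "grasp_force": force on a finger pad.
Only numpy, scipy, OpenCV 4.12 (cv2) and the standard library are available. Lean on these libraries where they do the work, as an engineer would, in place of code of your own. Each camera call takes 0.05 s, during which the arm holds its last target. There are 200 camera calls.

## Working session

There is one attempt and no reset: what is moved stays moved. The work goes in short steps, each a Python script; the robot and the scene stay as the last script left them, time stands still between calls to the robot, and variables do not carry over. Pictures are saved under pics/ and viewed, at most 10 in all, crops included, and the job is handed in when it is done.

```bash
mkdir -p pics; python3 - <<'E'
from plant import cams,telemetry
import cv2,numpy as np
for n in("scene","top"):
    p,d=cams.snapshot(n);print(n,cams.get_calibration(n),(d==0).mean())
    cv2.imwrite(f"pics/{n}0.png",p[:,:,::-1]);np.save(f"{n}0.npy",d);np.save(f"{n}0p.npy",p)
print(telemetry.get_state())
E
```

```text
scene {'vertical_fov': 48.10877062651424, 'cx': 283.5100519874278, 'cy': 207.41626798673815, 'origin': array([1.14816533, 0.50413501, 0.70579265]), 'orientation': array([0.18238746, 0.40954996, 0.82152903, 0.35226936])} 0.003983843537414966
top {'vertical_fov': 44.685842788253225, 'cx': 281.3194172517799, 'cy': 215.76556626785018, 'origin': array([ 0.39446336, -0.03362464,  1.01658219]), 'orientation': array([-0.05784723,  0.05857681,  0.71208359, -0.69725133])} 0.0038775510204081634
{'time_s': 0.1, 'q': array([-1.26378761,  0.62922497,  0.03844342,  1.51822345, -0.02699199,
        0.9963114 , -0.01998211]), 'dq': array([-0.00122364, -0.0014326 , -0.00067662, -0.00276399, -0.00022688,
       -0.00100024,  0.00068102]), 'effort': array([ 2.02752955e-03, -5.50794804e+01,  1.14710312e+00, -1.87119770e+01,
       -5.21704007e-02,  1.91273232e-02,  3.19901767e-05]), 'position': array([0.23651255, 0.60482171, 0.20467888]), 'tcp_rot': array([ 1.85314722e-01,  9.82678876e-01, -8.12166791e-04, -1.42994952e-04]), 'ft_force': array([0.04362259, 0.1667382 , 0.41149985]), 'ft_torque': array([-0.02365962,  0.06053415, -0.0062386 ]), 'grasp_force': 0.0, 'grip_width': 0.09423921133070709}
```

View pics/scene0.png

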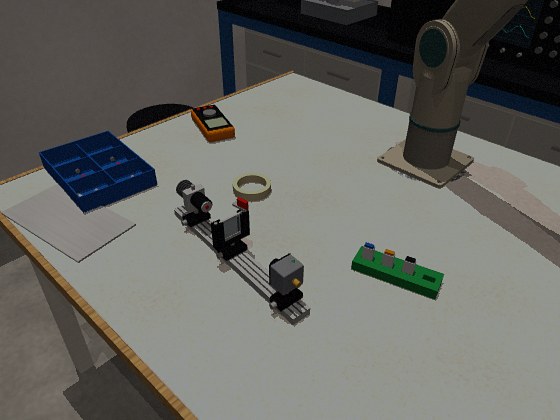

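View pics/top0.png

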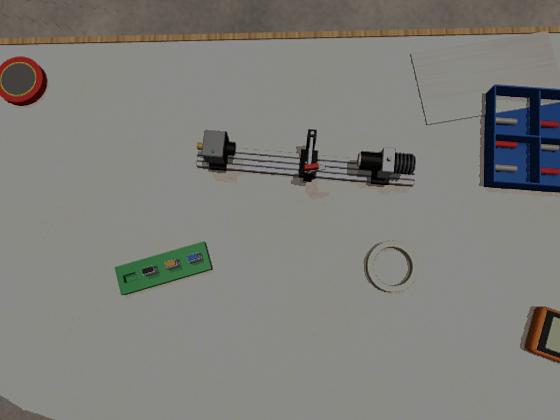

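The scene view shows the rail with the holder at about (232,230) with its red button at (242,203), the detector at (287,275), and the rack at (397,270) with the orange stopper at (389,253). In the top view the holder is at (310,155), the red fin at (312,167), the detector at (215,147), the laser at (385,160), and the rack at (163,268) with orange at (172,264).

```bash
cat > h.py <<'E'
import numpy as np,cv2
from scipy.spatial.transform import Rotation as R
from plant import cams
def rays(n,uv):
    c=cams.get_calibration(n);f=210/np.tan(np.radians(c["vertical_fov"])/2)
    uv=np.atleast_2d(uv).astype(float)
    d=np.c_[(uv[:,0]-c["cx"])/f,-(uv[:,1]-c["cy"])/f,-np.ones(len(uv))]
    return np.array(c["origin"]),d@R.from_quat(c["orientation"]).as_matrix().T
def plane(n,uv,z):
    o,d=rays(n,uv);return o+d*((z-o[2])/d[:,2])[:,None]
def cloud(n,d):
    v,u=np.mgrid[:420,:560];o,r=rays(n,np.c_[u.ravel(),v.ravel()])
    P=o+r*d.reshape(-1,1);P[d.ravel()==0]=np.nan;return P.reshape(420,560,3)
def hsv(p): return cv2.cvtColor(p,cv2.COLOR_RGB2HSV)
E
python3 - <<'E'
from h import *
np.set_printoptions(precision=4,suppress=True)
for n in("top","scene"):
    p=np.load(n+"0p.npy");d=np.load(n+"0.npy");P=cloud(n,d);H=hsv(p)
    print("==",n); Z=P[:,:,2]
    tb=P[250:330:10,230:330:20] if n=="top" else P[330:400:10,300:400:20]
    print("table z",np.nanmedian(tb[...,2]))
    g=cv2.inRange(H,(50,120,40),(75,255,255))
    cs=max(cv2.findContours(g,0,1)[0],key=cv2.contourArea)
    m=np.zeros_like(g);cv2.drawContours(m,[cs],-1,255,-1)
    q=P[m>0];q=q[abs(q[:,2]-.024)<.006]
    r=cv2.minAreaRect(q[:,:2].astype(np.float32));print("rack depth",r,np.nanmedian(q[:,2]))
    if n=="top":
        w=plane(n,cs[:,0,:],.024);print("rack ray",cv2.minAreaRect(w[:,:2].astype(np.float32)))
    roi=cv2.dilate(m,np.ones((25,25)))>0
    for nm,lo,hi in(("orange",(8,130,90),(25,255,255)),("blue",(100,130,60),(125,255,255))):
        k=(cv2.inRange(H,lo,hi)>0)&roi;vu=np.argwhere(k)
        print(nm,k.sum(),"ctr px",vu.mean(0)[::-1],"ray z.059",plane(n,vu.mean(0)[::-1],.059),"depth",np.nanmedian(P[k],axis=0))
    # rail region
    red=((cv2.inRange(H,(0,130,80),(6,255,255))|cv2.inRange(H,(174,130,80),(180,255,255)))>0)
    box=np.zeros_like(red)
    if n=="top": box[120:195,290:335]=1
    else: box[190:215,225:260]=1
    k=red&box;vu=np.argwhere(k);w=plane(n,vu[:,::-1],.138)
    print("red",k.sum(),vu.mean(0)[::-1],cv2.minAreaRect(w[:,:2].astype(np.float32)),"z",np.nanpercentile(Z[k],[5,50,95]))
    q=P[k];q=q[abs(q[:,2]-.138)<.004]; print(" red top",len(q),q.mean(0) if len(q) else 0)
    for nm,zz in(("det",.110),("holder",.113),("clamp",.115)):
        b=np.zeros_like(red)
        if n=="top":
            x={"det":(195,242),"holder":(295,322),"clamp":(375,400)}[nm];b[120:190,x[0]:x[1]]=1
        else:
            x={"det":(262,310,245,315),"holder":(205,250,205,260),"clamp":(170,215,170,225)}[nm];b[x[2]:x[3],x[0]:x[1]]=1
        q=P[(b>0)&(abs(Z-zz)<.005)&~red]
        if len(q)>4: print(nm,len(q),cv2.minAreaRect(q[:,:2].astype(np.float32)),np.median(q[:,2]))
p=np.load("top0p.npy")
a=cv2.resize(p[110:200,190:330],None,fx=5.5,fy=5.5,interpolation=2)
cv2.imwrite("pics/topcrop.png",a[:,:,::-1])
E
```

```text
== top
table z -0.0002929957132704608
rack depth ((0.4622477889060974, 0.19550721347332), (0.05429279804229736, 0.18042488396167755), 15.00660514831543) 0.023460048377460296
rack ray ((0.46157002449035645, 0.19469359517097473), (0.05522772669792175, 0.17956480383872986), 15.135235786437988)
orange 45 ctr px [169.6889 263.1111] ray z.059 [[0.4683 0.1744 0.059 ]] depth [0.4686 0.1741 0.0582]
blue 43 ctr px [192.3953 256.5581] ray z.059 [[0.4797 0.132  0.059 ]] depth [0.4794 0.1326 0.0586]
red 64 [311.0469 165.6875] ((0.6293292045593262, -0.09073492884635925), (0.008592581376433372, 0.025109633803367615), 6.1238226890563965) z [0.1333 0.137  0.1399]
 red top 59 [ 0.6297 -0.0907  0.1372]
det 590 ((0.6842470169067383, 0.08561156690120697), (0.042396482080221176, 0.05050346627831459), 84.2772216796875) 0.1092449152727431
holder 191 ((0.6642624735832214, -0.09495937824249268), (0.025267118588089943, 0.08487998694181442), 87.91471862792969) 0.1120415932982104
clamp 17 ((0.6481903195381165, -0.23518188297748566), (0.0069578588008880615, 0.005658115725964308), 85.72248077392578) 0.114096362543
[... 288 characters left out ...]
blue 25 ctr px [369.   244.32] ray z.059 [[0.4815 0.1316 0.059 ]] depth [0.4817 0.131  0.0591]
red 34 [241.5882 200.    ] ((0.6324416399002075, -0.0895886942744255), (0.027884909883141518, 0.020450904965400696), 47.788719177246094) z [0.131  0.1382 0.1396]
 red top 32 [ 0.6309 -0.0918  0.1383]
det 490 ((0.6856451034545898, 0.08489392697811127), (0.04375273734331131, 0.05245020240545273), 82.8824462890625) 0.10982969529516617
holder 197 ((0.6643496751785278, -0.10094227641820908), (0.0358017198741436, 0.08488017320632935), 83.42951965332031) 0.11209874165516487
clamp 25 ((0.674721896648407, -0.1700354814529419), (0.157775416970253, 0.008523240685462952), 68.06417083740234) 0.11373698267815802
```

View pics/topcrop.png

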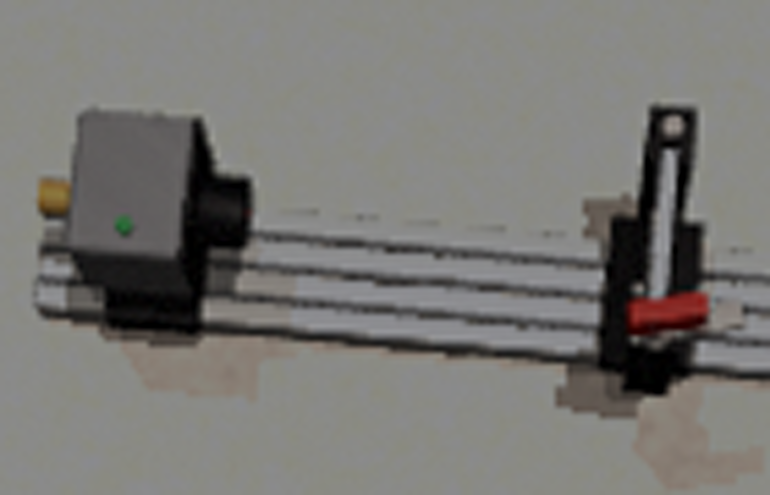

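The crop shows the red fin at crop (668,312) lying nearly along the rail with its arm towards the laser, so it is open. The holder's slot runs from (675,110) to (650,370), and the detector snout face is at about (250,210). Next I refine the rail's pose.

```bash
python3 - <<'E'
from h import *
np.set_printoptions(precision=4,suppress=True)
for n in("top","scene"):
    p=np.load(n+"0p.npy");d=np.load(n+"0.npy");P=cloud(n,d);H=hsv(p);Q=P.reshape(-1,3)
    red=((cv2.inRange(H,(0,120,60),(6,255,255))|cv2.inRange(H,(174,120,60),(180,255,255)))>0).ravel()
    near=(abs(Q[:,0]-.665)<.08)&(Q[:,1]>-.33)&(Q[:,1]<.15)
    k=near&(abs(Q[:,2]-.017)<.004)&(Q[:,1]<.06)&(Q[:,1]>-.31)
    rail=Q[k,:2]
    # edges per y-slice, both sides
    ys=np.arange(-.08,.05,.006)if n=="top" else np.arange(-.08,.05,.006)
    E=[(y,s[:,0].min(),s[:,0].max()) for y in ys for s in[rail[abs(rail[:,1]-y)<.003]] if len(s)>8]
    E=np.array(E)
    for j in(1,2):
        a=np.polyfit(E[:,0],E[:,j],1);print(n,"edge",j,"yaw",90-np.degrees(np.arctan(a[0])),"x at y=0",a[1],"res",np.std(E[:,j]-np.polyval(a,E[:,0])))
    psi=np.radians(84.5);ex=np.array([np.cos(psi),np.sin(psi)]);ey=np.array([-ex[1],ex[0]])
    T=Q[:,:2]-[.66,-.02]; X=T@ex;Y=T@ey
    def rep(nm,k): print(n,nm,k.sum(),"X",np.percentile(X[k],[1,5,50,95,99]),"Y",np.percentile(Y[k],[1,5,50,95,99]),"z",np.median(Q[k,2]))
    rep("det",near&(abs(Q[:,2]-.110)<.003)&(Q[:,1]>.05))
    rep("hold",near&~red&(abs(Q[:,2]-.1125)<.002)&(abs(Q[:,1]+.095)<.03))
    rep("armtop",near&~red&(abs(Q[:,2]-.12)<.002)&(abs(Q[:,1]+.095)<.05))
    rep("snoutfront",near&(abs(Q[:,2]-.088)<.012)&(Q[:,1]>.02)&(Q[:,1]<.056))
    rep("snout top",near&(abs(Q[:,2]-.0965)<.002)&(Q[:,1]>.02)&(Q[:,1]<.056))
    rep("laser",near&(Q[:,2]>.085)&(Q[:,2]<.112)&(Q[:,1]<-.16))
    rep("clamp",near&(abs(Q[:,2]-.1145)<.002)&(Q[:,1]<-.16))
E
```

```text
top edge 1 yaw 83.4862353144832 x at y=0 0.6529449689622385 res 0.0003782896138125796
top edge 2 yaw 83.5555524476899 x at y=0 0.6967072586766273 res 0.000740754011394019
top det 526 X [0.0869 0.0887 0.1071 0.1257 0.1276] Y [-0.0384 -0.0363 -0.0145  0.0078  0.0096] z 0.10939804424179184
top hold 136 X [-0.0796 -0.0789 -0.0715 -0.0647 -0.064 ] Y [-0.0534 -0.0518 -0.0352  0.0288  0.0302] z 0.11213611440215387
top armtop 46 X [-0.0993 -0.0975 -0.0903 -0.0672 -0.0648] Y [0.0121 0.0141 0.0214 0.0284 0.0292] z 0.11961091803124602
top snoutfront 60 X [0.0699 0.0701 0.0728 0.077  0.0779] Y [-0.0239 -0.0232 -0.0124 -0.0027 -0.0021] z 0.09375559575874515
top snout top 18 X [0.0709 0.0711 0.074  0.077  0.077 ] Y [-0.0223 -0.0209 -0.0138 -0.0083 -0.007 ] z 0.09627078106915793
top laser 1123 X [-0.2647 -0.2597 -0.2139 -0.1677 -0.1627] Y [-0.0299 -0.025  -0.0054  0.0107  0.0137] z 0.10031799835976318
top clamp 12 X [-0.2188 -0.2188 -0.2161 -0.213  -0.2129] Y [-0.0118 -0.0117 -0.0083 -0.0061 -0.006 ] z 0.11398869193873695
scene edge 1 yaw 76.50334095267029 x at y=0 0.6617179396872124 res 0.00650292
[... 263 characters left out ...]
.064  -0.0626] Y [-0.0542 -0.0519 -0.0264  0.02    0.0266] z 0.1125300471918862
scene armtop 30 X [-0.0995 -0.0983 -0.0858 -0.064  -0.0631] Y [0.0116 0.0129 0.0173 0.0231 0.0256] z 0.11964883957947364
scene snoutfront 17 X [0.068  0.0695 0.0717 0.0757 0.0765] Y [-0.0242 -0.0239 -0.0186 -0.0105 -0.0083] z 0.09684554780265342
scene snout top 14 X [0.07   0.0701 0.0719 0.0744 0.0753] Y [-0.0218 -0.0214 -0.0164 -0.01   -0.0082] z 0.09690674480646777
scene laser 585 X [-0.2635 -0.2596 -0.2074 -0.1642 -0.1625] Y [-0.0324 -0.0309 -0.0158  0.0068  0.012 ] z 0.10015143005855409
scene clamp 10 X [-0.2233 -0.2227 -0.2168 -0.2137 -0.2137] Y [-0.0134 -0.0126 -0.0081 -0.0057 -0.0056] z 0.11464011714492517
```

```bash
cat >> h.py <<'E'
PSI=np.radians(83.6);EX=np.array([np.cos(PSI),np.sin(PSI)]);EY=np.array([-EX[1],EX[0]])
O=np.array([.6737,-.0183]);PIV=O-.075*EX+.035*EY
def rot(deg):
    a=np.radians(deg);y=np.array([np.cos(a),np.sin(a),0]);z=np.array([0,0,-1.]);return R.from_matrix(np.c_[np.cross(y,z),y,z]).as_quat()
def crop(n,f,u0,u1,v0,v1,s):
    p,_=cams.snapshot(n);cv2.imwrite(f,cv2.resize(p[v0:v1,u0:u1],None,fx=s,fy=s,interpolation=cv2.INTER_CUBIC)[:,:,::-1]);return p
E
python3 - <<'E'
from h import *
from plant import *
np.set_printoptions(precision=3,suppress=True)
print(PIV)
for a in(6.1,45,83.6,-173.9,-135,-96.4): print(a,solver.solve_ik([*PIV,.124],rot(a)))
for a in(15,195): print("rack",a,solver.solve_ik([.469,.174,.028],rot(a)))
for a in(-6.4,173.6): print("beam",a,solver.solve_ik([*O,.085],rot(a)))
for a in (6.1,):
    env.move_pose([*PIV,.2],rot(a)); hand.grip(.03)
    env.movel([*PIV,.150],vel=.15)
s=telemetry.get_state();print(s["time_s"],s["position"],s["q"],s["ft_force"],s["grip_width"])
a=crop("top","pics/c1.png",260,360,110,220,4)
b=crop("scene","pics/c2.png",190,300,140,250,4)
x=cv2.imread("pics/c1.png");y=cv2.imread("pics/c2.png");cv2.imwrite("pics/c12.png",np.hstack([x[:440],y[:440,:400]]))
E
```

```text
[ 0.631 -0.089]
6.1 [-0.1    0.724  0.333  1.641 -0.298  0.827  0.465]
45 [-0.003  0.706  0.166  1.638 -0.149  0.81   1.012]
83.6 [ 0.098  0.7   -0.003  1.634  0.002  0.808  1.553]
-173.9 [-0.47   1.002  1.143  1.652 -0.985  1.168 -2.103]
-135 [-0.47   1.002  1.143  1.652 -0.985  1.168 -1.424]
-96.4 [-0.328  0.829  0.765  1.648 -0.679  0.95  -0.995]
rack 15 [-0.516  0.716  0.156  2.073 -0.285  0.372  0.13 ]
rack 195 [-0.118  0.745 -0.442  2.062  0.678  0.48   2.331]
beam -6.4 [-0.214  0.826  0.358  1.554 -0.357  0.827  0.17 ]
beam 173.6 [ 0.239  0.834 -0.456  1.538  0.44   0.873  2.657]
4.4667 [ 0.631 -0.089  0.15 ] [-0.132  0.7    0.389  1.62  -0.321  0.886  0.485] [0.387 0.095 0.043] 0.030041487868880574
```

View pics/c12.png

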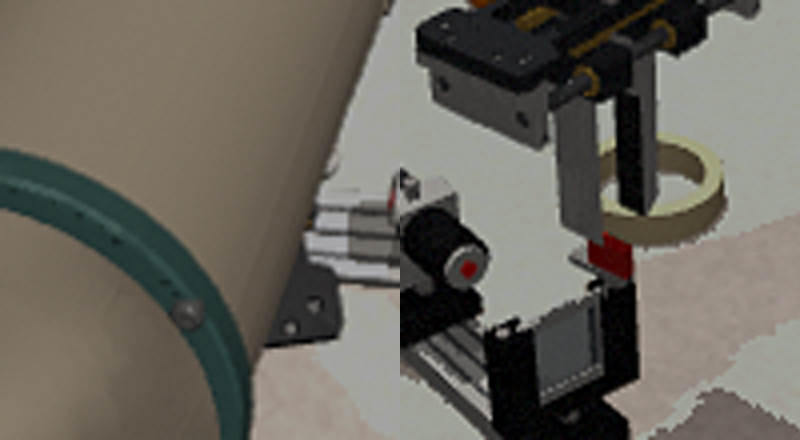

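The top view is hidden by the arm. The scene crop shows the open fingers (580,200)/(640,180) straddling above the red fin (610,255). I go down and turn.

```bash
python3 - <<'E'
from h import *
from plant import *
np.set_printoptions(precision=2,suppress=True)
def st(t):
    s=telemetry.get_state();print(t,round(s["time_s"],2),s["ft_force"],s["ft_torque"],round(s["grip_width"],4),round(s["grasp_force"],1));return s
if env.movel([*PIV,.1235],vel=.06,until_force=6): st("HIT");raise SystemExit
hand.grip(.0105);s=st("loose")
for a in(30,52,72,84,90,95):
    env.move_pose([*PIV,.1235],rot(a));s=st(a)
    if a>80 and abs(s["ft_torque"][2])>.5: break
crop("scene","pics/c3.png",190,300,140,250,5)
E
```

```text
loose 5.68 [ 0.14 -1.01 -0.31] [-0.08  0.03 -0.01] 0.0105 0.0
30 6.09 [-2.22  0.57 -0.73] [ 0.15  0.61 -0.01] 0.0103 1.0
52 6.47 [-3.2  -0.79 -0.35] [-0.11  0.82 -0.  ] 0.0104 1.4
72 6.84 [-2.92 -1.58 -0.41] [-0.36  0.72  0.04] 0.0103 1.4
84 7.12 [-3.39 -2.23 -1.05] [-0.57  0.71  0.01] 0.0104 1.5
90 7.38 [-2.12 -2.58 -0.98] [-0.72  0.61 -0.04] 0.0105 1.7
95 7.62 [-2.58 -4.18 -1.9 ] [-0.94  0.6  -0.1 ] 0.0107 5.7
```

View pics/c3.png

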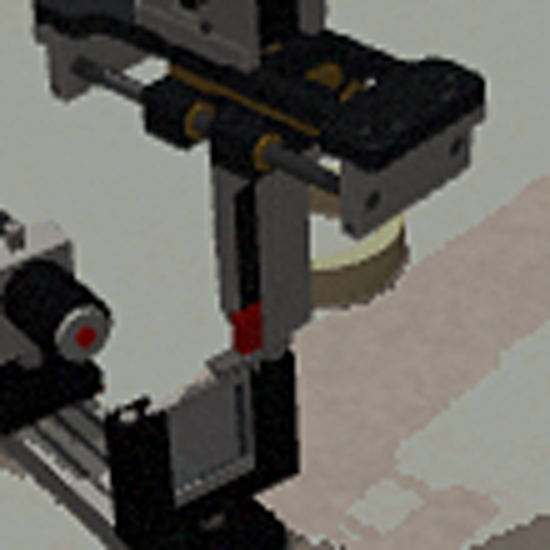

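The fin has turned with the fingers, and its arm now points across the slot at (235,360). The pad force is rising at the stop, so I press a little further, release and measure.

```bash
python3 - <<'E'
from h import *
from plant import *
np.set_printoptions(precision=3,suppress=True)
def st(t):
    s=telemetry.get_state();print(t,round(s["time_s"],2),s["ft_force"],s["ft_torque"],round(s["grip_width"],4),round(s["grasp_force"],1));return s
for a in(98,101):
    env.move_pose([*PIV,.1235],rot(a));s=st(a)
env.move_pose([*PIV,.1235],rot(92))
hand.grip(.03);env.movel([*PIV,.2],vel=.2)
# over the rack, standing off to the side so that the cameras see
env.move_pose([.469,.174,.2],rot(15));st("rack")
for n in("scene","top"):
    p,d=cams.snapshot(n);np.save(n+"1p.npy",p);np.save(n+"1.npy",d);H=hsv(p);P=cloud(n,d)
    cv2.imwrite(f"pics/{n}1.png",p[:,:,::-1])
    red=((cv2.inRange(H,(0,120,60),(6,255,255))|cv2.inRange(H,(174,120,60),(180,255,255)))>0)
    b=np.zeros_like(red)
    if n=="top": b[120:195,290:335]=1
    else: b[185:220,222:262]=1
    vu=np.argwhere(red&b);w=plane(n,vu[:,::-1],.138)
    if len(vu)>5: print(n,len(vu),cv2.minAreaRect(w[:,:2].astype(np.float32)))
    q=P.reshape(-1,3);q=q[(abs(q[:,2]-.1185)<.003)&(abs(q[:,0]-.64)<.06)&(abs(q[:,1]+.09)<.04)]
    T=q[:,:2]-PIV
    print(n,len(q),"arm x",np.percentile(T@EX,[2,50,98]),"y",np.percentile(T@EY,[2,50,98]))
    sel=T[(T@EY<-.012)];print(len(sel),"arm mean X,Y", (sel@EX).mean() if len(sel) else 0,(sel@EY).mean() if len(sel) else 0)
x=cv2.resize(cv2.imread("pics/scene1.png")[190:250,200:280],None,fx=5,fy=5,interpolation=2)
y=cv2.resize(cv2.imread("pics/scene1.png")[195:295,340:450],None,fx=3.6,fy=3,interpolation=2)
cv2.imwrite("pics/c4.png",np.hstack([x,y]))
E
```

```text
98 7.92 [-2.433 -5.127 -1.715] [-1.023  0.527 -0.369] 0.0109 17.0
101 8.18 [-1.75  -4.503 -1.037] [-1.094  0.566 -0.654] 0.011 29.7
rack 10.93 [ 0.27  -0.898 -0.709] [-0.035  0.067 -0.011] 0.0298 0.0
scene 93 ((0.6405256390571594, -0.08235625922679901), (0.040724024176597595, 0.02238648571074009), 46.81855392456055)
scene 59 arm x [-0.005  0.003  0.007] y [-0.029 -0.016  0.008]
35 arm mean X,Y 0.000528434758118692 -0.023129094145754973
top 70 ((0.6307865977287292, -0.08792885392904282), (0.008864100091159344, 0.02561252750456333), 88.23284912109375)
top 40 arm x [-0.006  0.003  0.007] y [-0.063 -0.022  0.009]
27 arm mean X,Y 0.000954575698512905 -0.0263620202803409
```

View pics/c4.png

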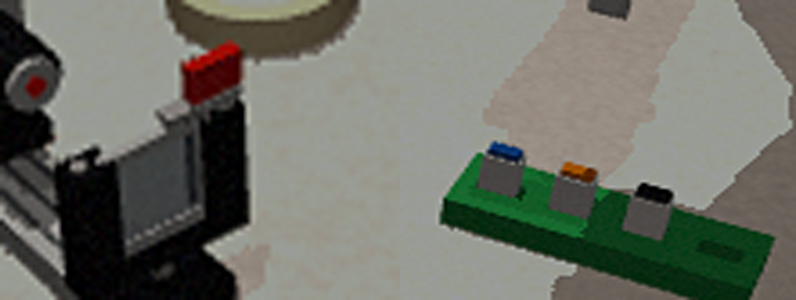

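The crop shows the red arm lying across the slot over the filter's top edge, and the torque rose to 0.65 N m at the stop, so it is locked. All the cells are in place, orange at (578,170). Now the cell.

```bash
python3 - <<'E'
from h import *
from plant import *
np.set_printoptions(precision=2,suppress=True)
ty=np.array([np.cos(np.radians(15.1)),np.sin(np.radians(15.1))]);b=None
def st(t):
    s=telemetry.get_state();print(t,round(s["time_s"],2),s["ft_force"],"ty",round(s["ft_force"][:2]@ty,2),round(s["grip_width"],4),round(s["grasp_force"],1));return s
C=np.array([.4692,.1742])
env.move_pose([*C,.1],rot(15.1));hand.grip(.03)
if env.movel([*C,.027],vel=.08,until_force=5): st("HIT");raise SystemExit
st("down")
for w in(.017,.015,.0138,.0130): hand.grip(w);st(w)
crop("scene","pics/c5.png",340,450,180,290,5)
E
```

```text
down 12.79 [ 0.32  1.02 -0.33] ty 0.57 0.0297 0.0
0.017 13.23 [-0.01 -0.    0.44] ty -0.01 0.0172 0.0
0.015 13.49 [-0.5  -0.92  0.33] ty -0.72 0.0151 0.0
0.0138 13.72 [ 0.59 -0.55  0.25] ty 0.43 0.0135 0.0
0.013 13.94 [-0.17 -0.67  1.03] ty -0.34 0.013 0.0
```

View pics/c5.png

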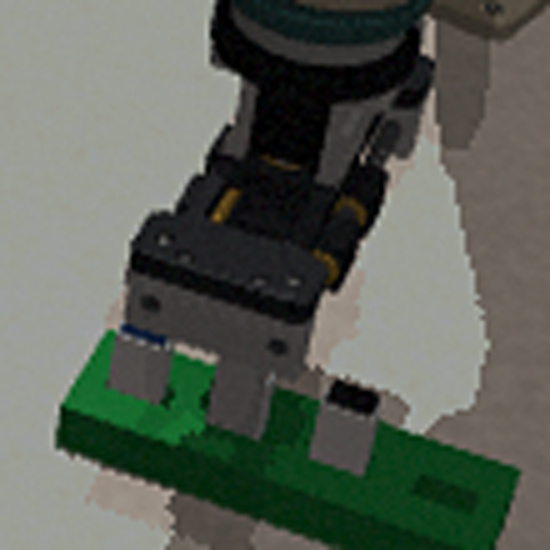

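The crop shows the near finger (240,400) in front of the orange cell, between the blue and black cells and clear of both. I close fully and lift.

```bash
python3 - <<'E'
from h import *
from plant import *
np.set_printoptions(precision=4,suppress=True)
def st(t):
    s=telemetry.get_state();print(t,round(s["time_s"],2),s["position"],s["ft_force"],round(s["grip_width"],4),round(s["grasp_force"],1));return s
hand.grip(.008);st("closed")
p=telemetry.get_state()["position"]
env.movel([p[0],p[1],.05],vel=.05);st("up");env.movel([p[0],p[1],.23],vel=.15)
env.move_pose([*O,.23],rot(-6.4))
env.movel([*O,.12],vel=.12);env.movel([*O,.0815],vel=.06);env.hold(.3);st("beam")
for n,c in(("scene",(225,305,190,280)),("top",(190,330,110,200))):
    p,d=cams.snapshot(n);np.save(n+"2p.npy",p);np.save(n+"2.npy",d);cv2.imwrite(f"pics/{n}2.png",p[:,:,::-1])
x=cv2.imread("pics/scene2.png");cv2.imwrite("pics/c6.png",cv2.resize(x[150:300,190:330],None,fx=4,fy=4,interpolation=2))
E
```

```text
closed 14.21 [0.4692 0.1742 0.027 ] [0.4843 0.408  0.8629] 0.0123 30.0
up 14.82 [0.4693 0.1743 0.0503] [ 0.0686 -1.2177 -1.2405] 0.0123 30.0
beam 19.41 [ 0.6739 -0.0183  0.0819] [-0.1508  0.0484  0.5785] 0.0125 30.0
```

View pics/c6.png

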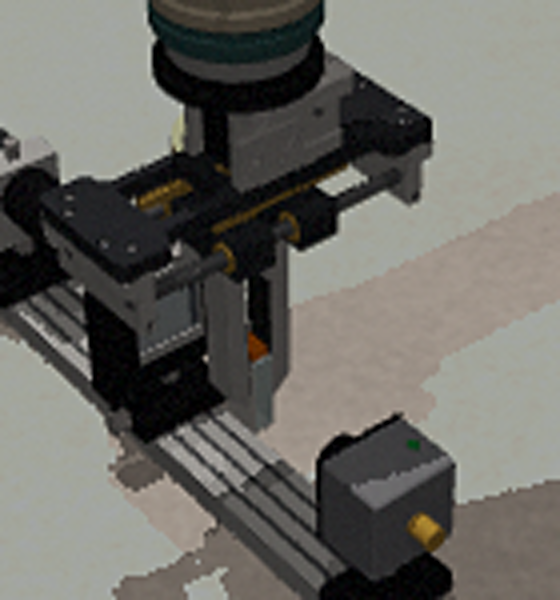

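The crop shows the cell held upright between the fingers, the orange stopper at (257,345) and the clear window below it at (260,395), midway between the holder and the detector and clear of the rail. I check against the projected corners.

```bash
python3 - <<'E'
from h import *
np.set_printoptions(precision=4,suppress=True)
c=cams.get_calibration("scene");f=210/np.tan(np.radians(c["vertical_fov"])/2)
def proj(w):
    q=(np.array(w)-c["origin"])@R.from_quat(c["orientation"]).as_matrix();return np.c_[c["cx"]+f*q[:,0]/-q[:,2],c["cy"]-f*q[:,1]/-q[:,2]]
W=[[*(O+.01125*EX+y*EY),z] for z in(.0625,.1075) for y in(-.00625,.00625)]
uv=proj(W);print(uv)
p=np.load("scene2p.npy");s=12
x0,y0=235,205;im=cv2.resize(p[y0:y0+60,x0:x0+40],None,fx=10,fy=10,interpolation=cv2.INTER_CUBIC)[:,:,::-1].copy()
for u in uv: cv2.circle(im,tuple(int(t) for t in((u-[x0,y0]+.5)*10)),3,(255,0,255),-1)
cv2.imwrite("pics/c7.png",im)
P=cloud("scene",np.load("scene2.npy"));H=hsv(p)
k=np.zeros((420,560),bool);k[225:260,240:275]=1
k&=(cv2.inRange(H,(5,120,60),(22,255,255))>0);print("orange",k.sum(),np.nanmedian((P[k]-[*O,0])@np.c_[[*EX,0],[*EY,0],[0,0,1]],axis=0))
for n in("scene","top"):
    for i in "02":
        q=np.load(f"{n}{i}p.npy");H=hsv(q);b=cv2.inRange(H,(100,130,60),(125,255,255))[235:275,150:400];m=np.argwhere(b);print(n,i,"blue",len(m),m.mean(0) if len(m) else 0)
E
```

```text
[[253.4538 258.4995]
 [258.407  255.7777]
 [252.8248 241.3879]
 [257.9277 238.7084]]
orange 23 [0.0073 0.0008 0.1135]
scene 0 blue 25 [  9.32 219.  ]
scene 2 blue 29 [  9.6207 219.069 ]
top 0 blue 43 [21.5581 42.3953]
top 2 blue 0 0
```

View pics/c7.png

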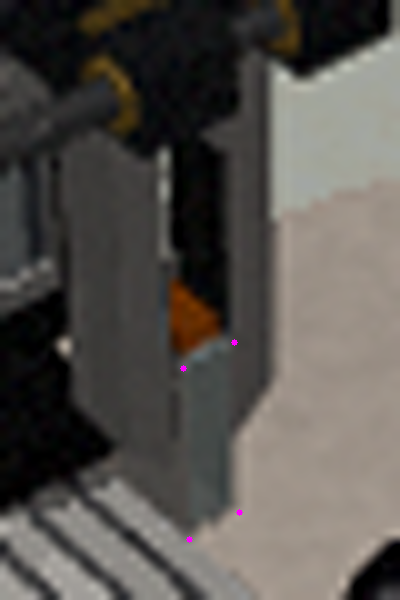

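The window sits within a pixel of its projected corners: the bottom is observed at (190,530) against (189,540), and the top at (183,362) against (183,368). That is within the calibration error, so I hand in.

```bash
python3 -c "
from plant import *
print(close_job())"
```

```text
the job is handed in; nothing more can be done
None
```

The job is handed in after about 20 s of robot time: the turnbutton is locked against its stop, and the orange-stoppered cell is held upright and square in the beam at mid-gap, centred to about 1–2 mm as far as the cameras can show.

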